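Turn the sorter's lid opening to the cube compartment

ROBOT

A 6-joint arm with a two-finger parallel gripper is mounted at the origin on the work surface. World frame = base frame: x ahead of the robot, y to its left, z up, the work surface at z = 0. Lengths are in m, angles in rad, forces in N, time in s.
With the tool pointing down it reaches from about 0.375 to 0.975 m from the base axis. Payload 3.8 kg.
Tool frame: the origin (TCP) lies midway between the tips of the shut fingers; the grasp point (between the pads) lies 19 mm behind it (ctrl.hold_point_z is the distance from the TCP to the grasp point, in m); z points along the fingers, y is the line along which they close (so a half turn about z gives the same grasp; the last joint's range is limited). The gripper opens to 88 mm and grips with 3 to 60 N. Pads are 18 mm wide; open, the fingers measure 123 mm over their backs; the gripper's body (75 mm by 187 mm) begins 45 mm behind the grasp point.
Start: joints at [-1.283, 0.264, 1.604, -0, 1.274, -0.037], TCP at [0.215, -0.64, 0.239] pointing down, gripper open.
Joint ranges: [-2.63, 2.63], [-0.94, 2.18], [0.31, 2.57], [-1.31, 4.45], [0, 2.66], [-2.55, 2.55]. Speed limits (rad/s): [2.57, 2.57, 3.14, 3.14, 3.14, 3.14].

INTERFACE

Orientations are given as a unit quaternion [w, x, y, z].
In Python, from rig import ctrl gives the robot as it stands.
- The arm moves only by the tool shift_gripper, called as name(argument=value, ...), one argument or row to a line, values as JSON. Schema: {"type":"object","properties":{"moves":{"type":"array","items":{"type":"array","items":{"type":"array","items":{"type":"number"},"minItems":5,"maxItems":5},"minItems":1,"maxItems":20},"minItems":1,"maxItems":1},"clamp_n":{"type":"number"},"only":{"type":"string"},"quiet":{"type":"boolean"},"lines":{"type":"string"}},"required":["moves"],"additionalProperties":false}. moves is a list that holds a single list of rows (three levels of brackets), with 1 to 20 rows, each of 5 numbers: the opening from 0.0 (shut) to 1.0 (fully open), then dx, dy, dz in a scale on which 1.0 is 0.75 m, then a turn about the tool's z in normalised numbers (1 is pi/2 rad); each row is the pose to reach, as a shift and turn from the pose commanded when the call began, along the tool's axes at that moment; what a row does not reach only later rows make up. A row lasts 1/10 s, in which the tool goes at most 0.05 m and 0.15 rad, less where a joint would pass 70% of its speed; a pose out of reach is approached as far as the arm can. The fingers move at their own pace and stop on an object; clamp_n is the grip in N (left out, the last holds). Time passes only in rows, so rows that do not move let the fingers close. The tool returns the time, the measured TCP pose, the force, the opening and the grip force at its end. only (a regular expression) keeps the lines of the reply that match it, lines (a string "A,B") keeps lines A to B, and quiet returns only ok. Input that does not fit is refused with a message, and nothing moves.
- ctrl.read_state(): the state, without advancing time (a new reading comes with each control period).
- ctrl.grab_frame(name): name is "scene" or "side" or "wrist"; returns the picture (384x512x3 uint8, red, green, blue); there is no depth.
- ctrl.camera_model(name): a dict with "K" (3x3 intrinsics, pixels), "cam_to_world" (4x4, takes a point from camera to world coordinates); the wrist camera has in their place "hand_eye" (4x4, takes a point from camera to tool coordinates, whose origin is the TCP and whose axes are the flange's). Camera axes: x right, y up, looking along -z (the intrinsics and any distortion apply to the point x, -y, -z); pixel columns grow to the right and rows downward; lengths in m; the calibration is good to about 2 mm. A picture is of the moment at which its call begins: read the wrist's pose just before it. camera_model takes no time and is no camera call.
- ctrl.close_job(): hands the job in; it is judged then, once.
The state is a dict: "time_s": time; "q": joint angles; "dq": joint speeds; "joint_efforts": joint torques, N m; "ee_pos": TCP position; "tool_rot": TCP orientation; "force": force on the tool from outside, world axes, zero at the start; "torque": the same for the moment, N m; "gripper_width": opening from 0.0 (shut) to 1.0 (fully open); "gripper_force": force on a finger pad.
Only numpy, scipy, OpenCV 4.12 (cv2) and the standard library are available. Lean on these libraries where they do the work, as an engineer would, in place of code of your own. Each camera call takes 0.05 s, during which the arm holds its last target. There are 200 camera calls.

TASK

The round sorter for counting pieces has a turning lid with one wedge-shaped opening, and a sample piece fixed on a ledge outside each compartment. Turn the lid by its grip bar until the opening is centred on the compartment whose sample is a wooden cube, so that the cubes can be put away, then let go. Do not knock over the frosted glass tumbler standing beside the sorter.

Things in the scene. Friction and masses are not known exactly. Their poses are not given: they have to be found in the camera images.
- dial_grip (a point): Lid (white plastic disc, 136 mm across, top 77 mm above desk) on the fixed grey drum (140 mm across): point on its vertical turning axis, top centre of its black grip bar, 106 mm above desk. Bar 12 mm thick along x, 64 mm long along y, 29 mm proud of the disc. x points to the middle of the only opening, a 44-degree wedge 23 to 62 mm from the axis; z up. Origin and axes turn with the lid.
- dial (a joint): Lid angle on the drum, rad, counter-clockwise from above; stops at -2.6 and 2.6; light friction (0.06 N m), stays where left, cannot be lifted off. Compartment centres (mouths 70 degrees wide): +1.047, -1.047 and 3.142. Starts near 0, midway between the first two, one of which has the cube sample, the other the round one; the ball sample is at 3.142.
- sample_cube: Wooden sample cube, 28 mm, fixed on a round ledge outside the drum, 92 mm from the lid's axis, in line with the middle of its compartment; origin at the centre of its underside, 40 mm above the desk, z up. The other two ledges carry an upright wooden cylinder (28 mm across, 28 mm high) and a wooden ball (28 mm across).
- tumbler: Frosted glass tumbler, loose, 72 mm across the rim, 105 mm high, upright on the desk with its axis 180 to 225 mm from the lid's axis; origin at the centre of its underside, z up.

How it is judged:
At the end, for the whole second after the job is handed in: The middle of the lid's opening points at the sample cube (the cube's centre lies within 22 mm, about 13 degrees, of the line from the lid's axis through the middle of the opening, on the opening's side), and the lid is at rest (x of sample_cube in the frame of dial_grip above 0 m and y of sample_cube in the frame of dial_grip between -0.022 and 0.022 m and velocity of joint dial between -0.05 and 0.05 rad/s); the robot touches nothing.
It fails at once if the tumbler is tipped by more than about 30 degrees (angle between tumbler's own z axis and vertical above 0.52 rad).
It also fails if it takes over 32 s, if anything falls off the work surface, if the arm or the gripper's body presses on something with over 40 N, if the wrist force passes 120 N, or if a joint passes its speed limit or range.

## Working session

There is one attempt and no reset: what is moved stays moved. The work goes in short steps, Python scripts to look and compute and a tool call to move; the robot and the scene stay as the last step left them, time stands still between calls to the robot, and variables do not carry over. Pictures are saved under pics/ and viewed, at most 10 in all, crops included, and the job is handed in when it is done.

```bash
ls; mkdir -p pics
```

Run:
```python
from rig import ctrl
import cv2,numpy as np
np.set_printoptions(precision=4,suppress=True)
a=ctrl.grab_frame("scene");b=ctrl.grab_frame("side")
cv2.imwrite("pics/a.png",a[:,:,::-1]);cv2.imwrite("pics/b.png",b[:,:,::-1])
for n in("scene","side","wrist"):print(n,{k:np.array(v) if not isinstance(v,str) else v for k,v in ctrl.camera_model(n).items()})
s=ctrl.read_state();print(s["time_s"],s["ee_pos"],s["tool_rot"],ctrl.hold_point_z)
```

```text
pics
rig.py
scene {'K': array([[490.9454,   0.    , 259.3124],
       [  0.    , 490.9454, 196.1696],
       [  0.    ,   0.    ,   1.    ]]), 'cam_to_world': array([[ 0.3388, -0.5438,  0.7678,  1.2257],
       [ 0.9407,  0.2076, -0.2681, -0.2925],
       [-0.0136,  0.8131,  0.5819,  0.6018],
       [ 0.    ,  0.    ,  0.    ,  1.    ]])}
side {'K': array([[358.8194,   0.    , 257.7002],
       [  0.    , 358.8194, 187.4741],
       [  0.    ,   0.    ,   1.    ]]), 'cam_to_world': array([[ 0.9133,  0.2184, -0.3437,  0.3273],
       [-0.4069,  0.4592, -0.7897, -0.6042],
       [-0.0147,  0.8611,  0.5083,  0.4163],
       [ 0.    ,  0.    ,  0.    ,  1.    ]])}
wrist {'K': array([[276.0535,   0.    , 254.6605],
       [  0.    , 276.0535, 194.3011],
       [  0.    ,   0.    ,   1.    ]]), 'hand_eye': array([[-0.0002,  0.9516,  0.3074,  0.0791],
       [ 1.    , -0.0002,  0.0012,  0.0002],
       [ 0.0012,  0.3074, -0.9516, -0.145 ],
       [ 0.    ,  0.    ,  0.    ,  1.    ]])}
0.1 [ 0.2152 -0.6391  0.2375] [-0.001   0.9868  0.1617 -0.0001] 0.0187
```

View pics/a.png

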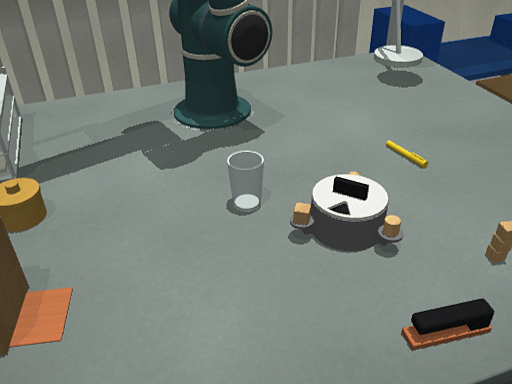

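View pics/b.png

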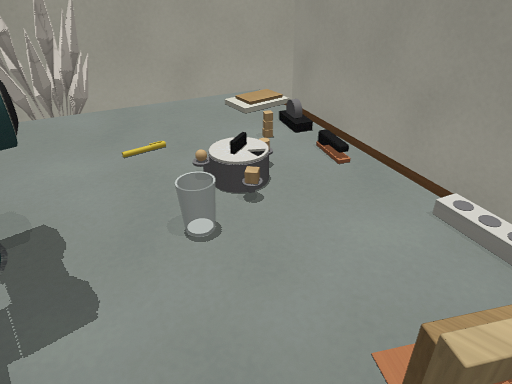

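The scene view shows the lid at about (350,197), the grip bar at (351,188), the cube at (302,213), the cylinder at (392,226) and the tumbler base at (246,203). The side view shows the lid at (239,150), the cube at (252,175) and the tumbler at (199,205). I'll enlarge both for exact pixels.

Run:
```python
import cv2
a=cv2.imread("pics/a.png")[140:260,220:420];b=cv2.imread("pics/b.png")[120:245,160:290]
cv2.imwrite("pics/c.png",cv2.resize(a,None,fx=4,fy=4,interpolation=cv2.INTER_CUBIC))
cv2.imwrite("pics/d.png",cv2.resize(b,None,fx=4.5,fy=4.5,interpolation=cv2.INTER_CUBIC))
```

```text
(no output)
```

View pics/c.png

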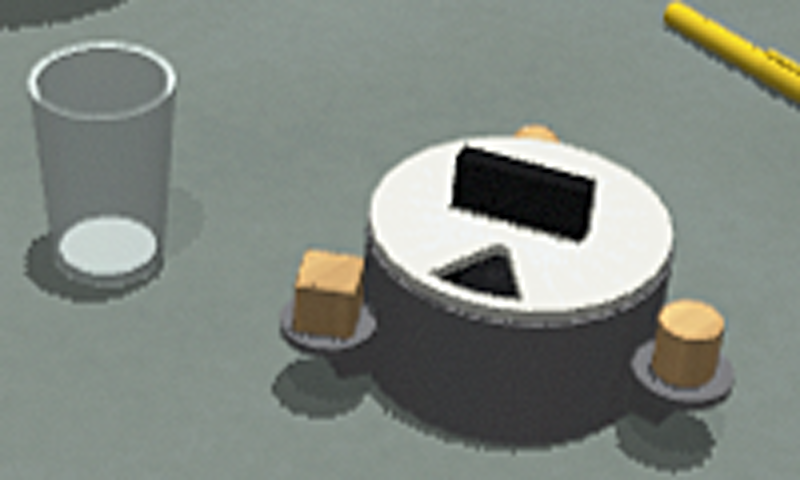

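View pics/d.png

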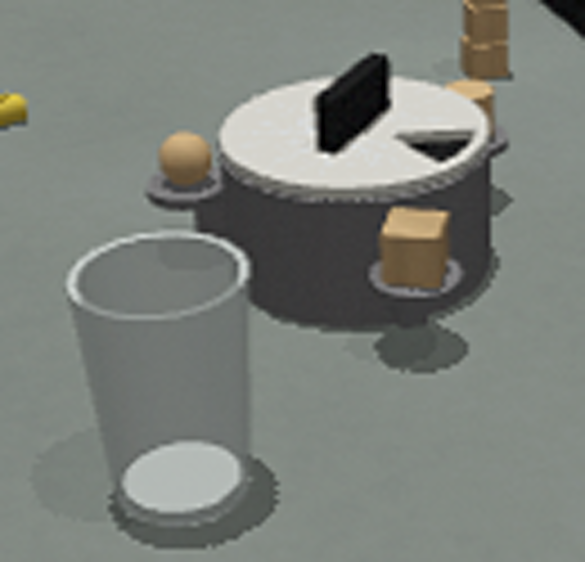

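Read-off: in crop c, bar top centre is (527,170), cube top (330,268), cylinder top (692,320), tumbler rim (103,81) and base (108,247), lid (521,224). In crop d the same points are (352,79), (418,222), (470,90), (159,275), (182,478) and (354,131).

Create h.py:
```python
import numpy as np
from rig import ctrl
np.set_printoptions(precision=4,suppress=True)
def ray(name,u,v,T=None):
    m=ctrl.camera_model(name);K=np.array(m["K"]);T=np.array(m["cam_to_world"]) if T is None else T
    d=np.array([(u-K[0,2])/K[0,0],-(v-K[1,2])/K[1,1],-1.]);d=T[:3,:3]@d
    return T[:3,3],d/np.linalg.norm(d)
def tri(rays):
    P=[np.eye(3)-np.outer(d,d) for o,d in rays]
    x=np.linalg.solve(sum(P),sum(p@o for p,(o,d) in zip(P,rays)))
    return x,max(np.linalg.norm(p@(x-o)) for p,(o,d) in zip(P,rays))
def onz(r,z): o,d=r;return o+d*(z-o[2])/d[2]
c=lambda x,y:ray("scene",(x+.5)/4-.5+220,(y+.5)/4-.5+140)
d=lambda x,y:ray("side",(x+.5)/4.5-.5+160,(y+.5)/4.5-.5+120)
```

Run:
```python
from h import *
R={}
for n,p,q in [("bar",(527,170),(352,79)),("cube",(330,268),(418,222)),("cyl",(692,320),(470,90)),("rim",(103,81),(159,275)),("base",(108,247),(182,478)),("lid",(521,224),(354,131))]:
    R[n],e=tri([c(*p),d(*q)]);print(n,R[n],e)
for n in("cube","cyl","rim","base"):
    v=R[n]-R["bar"];print(n,np.hypot(v[0],v[1]),np.degrees(np.arctan2(v[1],v[0])))
a,b=onz(c(463,147),.106),onz(c(597,180),.106);v=b-a;print("bar edge",np.linalg.norm(v),np.degrees(np.arctan2(v[1],v[0])))
for p in [(435,272),(520,298)]:print(onz(c(*p),.077)-R["bar"])
s=ctrl.read_state();w,x,y,z=s["tool_rot"];print("tool yaw x-axis",np.degrees(2*np.arctan2(y,x)), np.linalg.norm(R["bar"][:2]))
```

```text
bar [0.589  0.1057 0.1042] 0.0010723398935876963
cube [0.5835 0.0124 0.0693] 0.0017684443815926352
cyl [0.6719 0.1449 0.0681] 0.0013378032855066771
rim [ 0.4471 -0.0484  0.1044] 0.0009088686961649547
base [ 0.4467 -0.0486  0.0047] 0.0005770361328643135
lid [0.5891 0.1059 0.0751] 0.00046044587048816676
cube 0.093501493494224 -93.36829155198807
cyl 0.09177543135701402 25.29543841544362
rim 0.2094150194192983 -132.63223445593044
base 0.2098672925035942 -132.67238200205807
bar edge 0.06278129049967036 43.73123418074107
[ 0.0209 -0.0538 -0.0272]
[ 0.0509 -0.0277 -0.0272]
tool yaw x-axis 18.612162466039358 0.5983832812519998
```

All heights check out: bar 104 mm, sample tops 69 mm, tumbler rim 104 mm, cube 93 mm from the axis. The opening points at about −47°, the cube is at about −94° and the tumbler is 210 mm from the axis. First I'll move above the bar, turn the tool −0.44 rad and close halfway.

The rows are not in the units I measure in: shifts go in shares of 0.75 m and turns go in shares of pi/2 rad. I convert before sending: 0.592 m / 0.75 = 0.7893, -0.587 m / 0.75 = -0.7827, -0.44 rad / 1.5708 = -0.2801.

shift_gripper(
  moves=[
    [[0.6,0.0267,-0.0267,0,0],[0.6,0.08,-0.08,0,-0.0318],[0.6,0.7893,-0.7827,0.0267,-0.2801],[0.6,0.7893,-0.7827,0.0267,-0.2801],[0.6,0.7893,-0.7827,0.0267,-0.2801],[0.6,0.7893,-0.7827,0.0267,-0.2801],[0.6,0.7893,-0.7827,0.0267,-0.2801],[0.6,0.7893,-0.7827,0.0267,-0.2801],[0.6,0.7893,-0.7827,0.0267,-0.2801],[0.6,0.7893,-0.7827,0.0267,-0.2801],[0.6,0.7893,-0.7827,0.0267,-0.2801],[0.6,0.7893,-0.7827,0.0267,-0.2801],[0.6,0.7893,-0.7827,0.0267,-0.2801],[0.6,0.7893,-0.7827,0.0267,-0.2801],[0.6,0.7893,-0.7827,0.0267,-0.2801],[0.6,0.7893,-0.7827,0.0267,-0.2801],[0.6,0.7893,-0.7827,0.0267,-0.2801],[0.6,0.7893,-0.7827,0.0267,-0.2801],[0.6,0.7893,-0.7827,0.0267,-0.2801],[0.6,0.7893,-0.7827,0.0267,-0.2801]],
  ],
)

```text
time_s: 2.1
ee_pos: [0.5884, 0.1047, 0.2181]
tool_rot: [0.0, 0.928, 0.373, -0.001]
force: [-0.1, -0.4, -0.4]
gripper_width: 0.602
gripper_force: 0.0
```

Run:
```python
from h import *
import cv2
s=ctrl.read_state();f=ctrl.grab_frame("wrist");print(s["time_s"],s["ee_pos"],s["tool_rot"],s["q"])
np.savez("w1",p=s["ee_pos"],r=s["tool_rot"]);cv2.imwrite("pics/w.png",cv2.resize(f[:,:,::-1],None,fx=1.5,fy=1.5,interpolation=cv2.INTER_CUBIC))
```

```text
2.1 [0.5884 0.1047 0.2181] [ 0.0001  0.9278  0.3731 -0.0008] [ 0.1347  0.1336  1.7973 -0.0006  1.2122  0.941 ]
```

View pics/w.png

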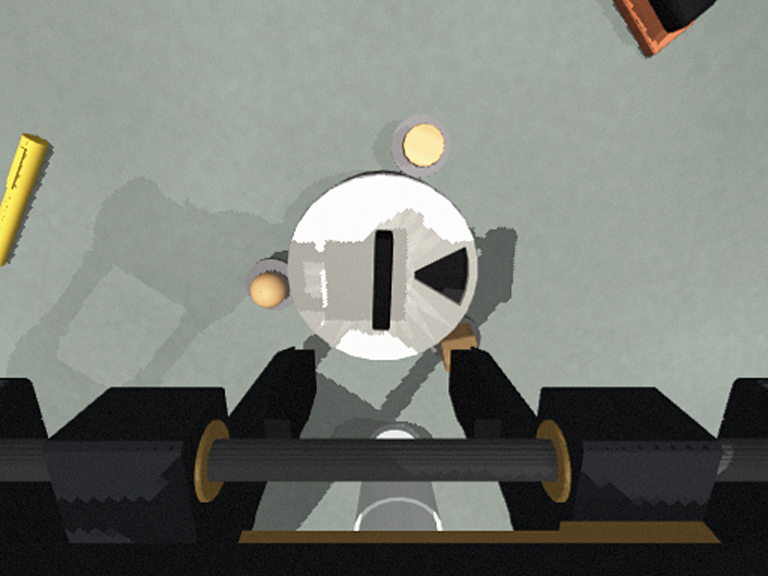

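The wrist view shows the bar from (384.5,231) to (381.5,328), the opening with apex (415,274) and corners (466,247) and (462,304), the cylinder top at (424,145), and the ball at (268,291). The cube, at (460,345), is partly hidden by a finger. I'll use this to refine the axis and angles.

Run:
```python
from h import *
from scipy.spatial.transform import Rotation as Ro
z=np.load("w1.npz");T=np.eye(4);T[:3,:3]=Ro.from_quat(np.roll(z["r"],-1)).as_matrix();T[:3,3]=z["p"]
T=T@np.array(ctrl.camera_model("wrist")["hand_eye"])
W=lambda x,y:ray("wrist",(x+.5)/1.5-.5,(y+.5)/1.5-.5,T)
a=lambda v:np.degrees(np.arctan2(v[1],v[0]))
A,B=onz(W(384.5,231),.106),onz(W(381.5,328),.106);C=(A+B)/2
print("bar",C,np.linalg.norm(A-B),"x dir",a(A-B)-90, tri([W(383,279.5),c(527,170),d(352,79)]))
L=onz(W(383,266),.077);print("lid",L)
m=(onz(W(466,247),.077)+onz(W(462,304),.077))/2;print("opening",a(m-C),np.linalg.norm((m-C)[:2]),a(m-onz(W(415,274),.077)))
for n,p,h,o in(("cyl",(424,145),.068,-120),("ball",(268,291),.054,120)):
    v=onz(W(*p),h)-C;print(n,np.hypot(*v[:2]),a(v),"-> cube",a(v)+o)
R=T[:3,:3]; s=ctrl.read_state();w,x,y,q=s["tool_rot"];print("tool x yaw",np.degrees(2*np.arctan2(y,x)))
```

```text
bar [0.5905 0.1068 0.106 ] 0.06541002629536528 x dir -47.86247313456968 (array([0.5897, 0.1065, 0.1038]), np.float64(0.0017073219923012617))
lid [0.5926 0.1087 0.077 ]
opening -50.80248311007152 0.05827565976122207 -48.73907168368155
cyl 0.08861499342833506 25.714447148761685 -> cube -94.28555285123832
ball 0.09318330508682708 148.3495458789526 -> cube 268.3495458789526
tool x yaw 43.761443539474854
```

Converted, 0.135 m / 0.75 = 0.18, 0.03 m / 0.75 = 0.04, 0.03 rad / 1.5708 = 0.0191.

shift_gripper(
  moves=[
    [[0.6,0.0027,0,0.04,0.0191],[0.6,0.0027,0,0.08,0.0191],[0.6,0.0027,0,0.12,0.0191],[0.6,0.0027,0,0.1467,0.0191],[0.6,0.0027,0,0.1667,0.0191],[0.6,0.0027,0,0.18,0.0191],[0.6,0.0027,0,0.18,0.0191],[0,0.0027,0,0.18,0.0191],[0,0.0027,0,0.18,0.0191],[0,0.0027,0,0.18,0.0191],[0,0.0027,0,0.18,0.0191],[0,0.0027,0,0.18,0.0191],[0,0.0027,0,0.18,0.0191],[0,0.0027,0,0.18,0.0191]],
  ],
  clamp_n=20,
)

```text
time_s: 3.55
ee_pos: [0.5908, 0.1071, 0.0841]
tool_rot: [-0.0, 0.933, 0.359, 0.0]
force: [0.4, 1.5, 2.5]
gripper_width: 0.135
gripper_force: 20.0
```

The fingers stopped at 11.9 mm, which matches the 12 mm bar. Next is a 0.80 rad clockwise turn.

Converted, 0.805 rad / 1.5708 = 0.5125.

shift_gripper(
  moves=[
    [[0,0,0,0,0.0255],[0,0,0,0,0.0637],[0,0,0,0,0.1146],[0,0,0,0,0.1655],[0,0,0,0,0.2165],[0,0,0,0,0.2674],[0,0,0,0,0.3183],[0,0,0,0,0.3692],[0,0,0,0,0.4202],[0,0,0,0,0.4584],[0,0,0,0,0.4902],[0,0,0,0,0.5093],[0,0,0,0,0.5125],[0,0,0,0,0.5125],[0,0,0,0,0.5125]],
  ],
)

```text
time_s: 5.05
ee_pos: [0.5915, 0.105, 0.0841]
tool_rot: [0.001, 0.999, -0.035, 0.001]
force: [1.1, -6.2, 0.8]
gripper_width: 0.134
gripper_force: 20.0
```

Converted, -0.18 m / 0.75 = -0.24, -0.16 m / 0.75 = -0.2133.

shift_gripper(
  moves=[
    [[0.5,0,0,0,0],[0.5,0,0,0,0],[0.5,0,0,0,0],[0.5,0,0,0,0],[0.5,0,0,-0.0267,0],[0.5,0,0,-0.0667,0],[0.5,0,0,-0.12,0],[0.5,0,0,-0.1733,0],[0.5,0,0,-0.2133,0],[0.5,0,0,-0.24,0],[0.5,0,0,-0.24,0],[0.5,0,0,-0.24,0]],
  ],
)

```text
time_s: 6.25
ee_pos: [0.5904, 0.1071, 0.2634]
tool_rot: [-0.0, 0.999, -0.035, 0.0]
force: [-0.6, -0.1, -1.1]
gripper_width: 0.503
gripper_force: 0.0
```

Run:
```python
from h import *
import cv2
a=ctrl.grab_frame("scene");w=ctrl.grab_frame("wrist")
b=ctrl.grab_frame("side")[120:245,160:290]
cv2.imwrite("pics/e.png",cv2.resize(w[:,:,::-1],None,fx=1.5,fy=1.5,interpolation=cv2.INTER_CUBIC))
cv2.imwrite("pics/f.png",np.hstack([cv2.resize(x[:,:,::-1],(400,400),interpolation=cv2.INTER_CUBIC) for x in (a[130:260,220:420],b)]))
s=ctrl.read_state();np.savez("w2",p=s["ee_pos"],r=s["tool_rot"]);print(s["time_s"],s["ee_pos"],s["force"])
```

```text
6.4 [0.5894 0.1068 0.2613] [ 0.306   0.4111 -0.1654]
```

View pics/e.png

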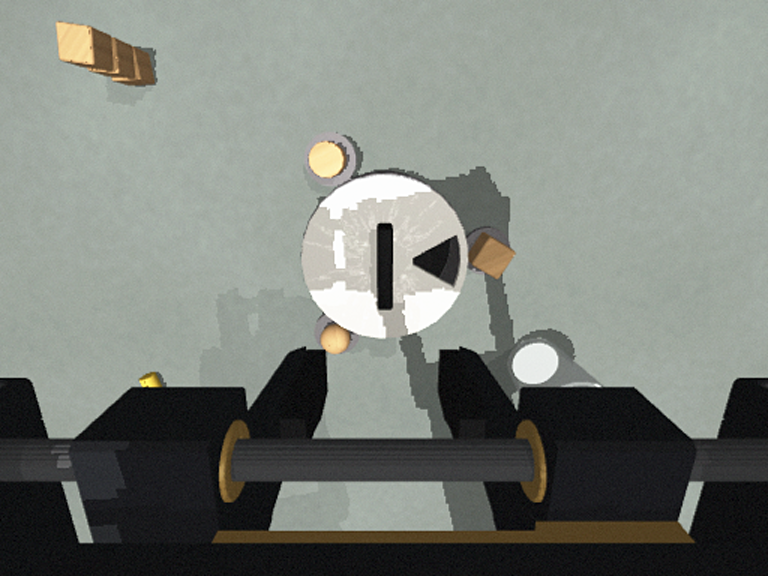

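View pics/f.png

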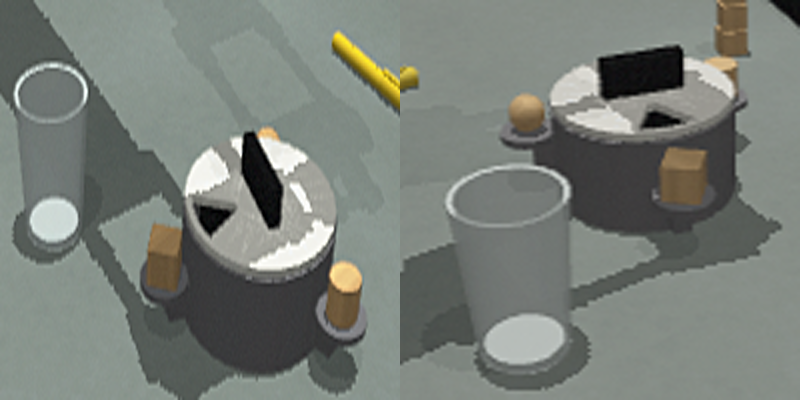

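The wrist view shows the opening, with apex (413,261) and outer middle (458,260), lined up with the cube at (492,255). The tumbler is upright with its base at (535,362), and the gripper is clear.

```bash
python3 -c "
from rig import ctrl
print(ctrl.close_job())"
```

```text
the job is handed in; nothing more can be done
None
```

I turned the lid until its opening lined up with the sample cube, released it and backed off; the tumbler is still upright, and the job was handed in at about 6.4 s (no verdict was shown).

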